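Seal a cream jar on the balance and hold its outer cap clear

ROBOT

A 6-joint arm with a two-finger parallel gripper is mounted at the origin on the work surface. World frame = base frame: x ahead of the robot, y to its left, z up, the work surface at z = 0. Lengths are in m, angles in rad, forces in N, time in s.
With the tool pointing down it reaches from about 0.425 to 0.95 m from the base axis. Payload 3.5 kg.
Tool frame: the origin (TCP) lies between the finger pads; the fingertips stand 22 mm ahead of it and the grasp point (between the pads) lies 3 mm ahead of it (ctrl.nose_length is the z of the fingertips in the tool frame, in m); z points along the fingers, y is the line along which they close (so a half turn about z gives the same grasp; the last joint's range is limited). The gripper opens to 85 mm and grips with 20 to 120 N. Pads are 22 mm wide; open, the fingers measure 114 mm over their backs; the gripper's body (76 mm by 85 mm) begins 54 mm behind the grasp point. The pads swing forward as they close: fully open they stand 13 mm farther back than shut.
Start: joints at [-1.374, 0.286, 1.577, -0, 1.279, -0.15], TCP at [0.229, -0.635, 0.253] pointing down, gripper open.
Joint ranges: [-2.77, 2.77], [-0.9, 2.22], [0.21, 2.48], [-1.53, 4.67], [0.24, 2.81], [-2.84, 2.84]. Speed limits (rad/s): [2.79, 2.79, 3.14, 3.14, 3.14, 3.14].

INTERFACE

Orientations are given as a unit quaternion [x, y, z, w].
In Python, from plant import ctrl gives the robot as it stands. The module is installed in compiled form; this text tells all that it offers.
- The arm moves only by the tool send_rows, never from a script. Its argument "rows" is text: rows parted by semicolons, each of 7 numbers parted by spaces: the turn, a rotation vector about the tool's x, y, z in normalised numbers (1 is 120 degrees), then the shift along the tool's x, y, z in shares of 600 mm (1.0 is 600 mm), then the opening, from -1 (shut) to 1 (fully open). A call has 1 to 8 rows; each row is the pose to reach, as a shift and turn from the pose commanded when the call began, along the tool's axes at that moment; what a row does not reach only later rows make up. A row lasts 1/8 s, in which the tool goes at most 62.5 mm and 10.7 degrees, less where a joint would pass 70% of its speed; a pose out of reach is approached as far as the arm can. A call with a gripper value outside its range is refused whole. The fingers move at their own pace and stop on an object; "grip_force" is the grip in N (left out, the last holds). Time passes only in rows, so rows that repeat a pose let the fingers close. It gives the time, the measured TCP pose, the force, the opening and the grip force at its end, in the units of the state.
- ctrl.get_state(): the state, without advancing time (a new reading comes with each control period).
- ctrl.read_camera(name): name is "scene" or "top" or "wrist"; returns a dict with "color" (400x640x3 uint8, red, green, blue), "fx", "fy", "cx", "cy" (pixels), "extrinsics" (4x4, takes a point from world to camera coordinates). Camera axes: x right, y down, z forward; pixel columns grow to the right and rows downward; lengths in m; the calibration is good to about 2 mm. A picture is of the moment at which its call begins. There is no depth.
- ctrl.sign_off(): hands the job in; it is judged then, once.
Trained networks look in a picture, given as the dict that the camera call returned (one of the last four; its "shot" number tells which), for a name from the list of things; names that differ only in an ending like _2 or _b are one class to them, and where a whole thing is asked for, a point or a joint stands for the part that bears it (a point fixed in the world has none). Each returns a list of dicts, best first, with "p" (0 to 1); they miss things now and then, are a little off and sometimes report something else, mostly with a low value. They report only what shows in the picture. A call takes as long as a camera call.
- ctrl.look_for(picture, target): "position" ([x, y, z] in m, in the coordinates of the camera as it stood for that picture, good to about 4 mm: the middle of the surface that is visible of it).
The state is a dict: "time": time; "qpos": joint angles; "dq": joint speeds; "joint_efforts": joint torques, N m; "eef_pos": TCP position; "tcp_rot": TCP orientation; "contact_force": force on the tool from outside, world axes, zero at the start; "wrist_torque": the same for the moment, N m; "opening": opening from 0.0 (shut) to 1.0 (fully open); "finger_force": force on a finger pad.
Only numpy, scipy, OpenCV 4.12 (cv2) and the standard library are available. Lean on these libraries where they do the work, as an engineer would, in place of code of your own. Each camera call takes 0.05 s, during which the arm holds its last target. There are 200 camera calls.

TASK

A filled cream jar stands open on the balance; its pale-blue inner seal is already clipped up inside the red outer cap that lies on the bench. Wake the balance with its green key and, when that is released, tare it with its blue key; then set the red cap with the seal in it on the jar and press it fully home, and lift the red cap alone straight up, so that the seal stays in the jar mouth and the balance weighs the seal without the cap. Finish while holding the red cap level in the gripper, about 10 cm above the jar; leave the jar where it stands on the pan, press no other key and leave the other things on the bench alone.

Things in the scene. Friction and masses are not known exactly. Their poses are not given: they have to be found in the camera images.
- balance: precision balance, light-grey housing 260 (x, front to back) x 200 (y) mm with a blue-grey sloping front panel, fixed to the bench. Origin: centre of its footprint on the bench; x points from the front (keys) to the back; yaw within 0.3 rad. The square steel pan, 154 x 154 mm, is centred at x = +45 mm of this frame, its flat top 70 mm above the bench
- on_key_top (a point): centre of the top of the green ON key, leftmost (seen from the robot) of four keys in a row on the front panel, at y = +63 mm of the balance. Keys are 16 x 22 mm (x, y), 6 mm proud of the panel, 42 mm apart; the panel rises 8 degrees to the back. Pressed straight down (about 3.5 N for the full 4 mm) a key goes in and springs back by itself
- tare_key_top (a point): centre of the top of the blue TARE key, the rightmost of the four (y = -63 mm of the balance)
- on_key (a joint): travel of the green ON key, m: 0 up, 0.004 fully down; it counts as pressed above 0.0025 and as released below 0.001
- tare_key (a joint): travel of the blue TARE key, m, as for the ON key
- unit_key (a joint): travel of the grey key next to the green one (y = +21 mm of the balance), not to be pressed
- print_key (a joint): travel of the grey key next to the blue one (y = -21 mm of the balance), not to be pressed
- jar: open white cream jar, loose on the pan, about 0.24 kg, 70 mm high: body 66 mm across up to 48 mm, then a straight neck 50 mm outside and 42 mm inside up to the rim, cream showing 10 mm below the rim. Origin: centre of its underside; z up
- jar_mouth (a point): centre of the jar's mouth, in the plane of the rim. Fully home (crown on the seal, seal on the rim) the red cap's lower edge is 18 mm below this point, 52 mm above the jar's underside; the neck has then pushed the tongues aside (under 2 N) and the cap lifts off alone. Stopped more than about 3 mm short, it may bring the seal up again
- red_cap: red outer cap with a closed top, lying open side down on the bench, 62 mm across, 25 mm high, about 35 g; inside 54 mm wide (2 mm clearance all round the jar's neck) and 22 mm deep. Grip it across the skirt, at any yaw. Origin: centre of its lower edge; z up. Three weak sprung tongues inside carry the seal. Its pose is not reported while the fingers hold it
- seal: pale-blue inner seal, 25 g, 11 mm high: a plug 40.6 mm across, tapered at its foot to 34 mm, 7 mm deep, under a flange 48 mm across and 4 mm thick. Origin: centre of the plug's underside; z up. At first it is hidden inside the red cap, level, its origin 8 mm above the cap's; seated in the jar its flange lies on the rim and its origin is 63 mm above the jar's underside
- white_cap: white cap of the same size, lying empty open side down on the bench (it and the red cap may have changed places); bystander. Origin: centre of its lower edge
- amber_bottle: small amber bottle with white top, 48 mm across, 105 mm high; bystander, origin under its centre
- brown_bottle: small brown bottle with red top, 52 mm across, 115 mm high; bystander, origin under its centre
- stock_jar: closed white jar with a white cap, 66 mm across, 77 mm high; bystander, origin under its centre
- spatula: steel powder spatula lying on the bench, 170 mm long, 6 mm thick; bystander
- weigh_boat: empty white weighing boat 50 x 50 x 10 mm; bystander
- cal_weight: steel 200 g calibration weight with a knob, 32 mm across, 56 mm high; bystander
- mortar: white porcelain mortar with its pestle in it, 110 mm across, about 100 mm high; bystander

How it is judged:
By the outcome, as a careful person would: the job done as asked, in the order asked, and still so for the second after the job is handed in, while the arm keeps its last pose, push and grip.
It also fails if it takes over 61 s, if anything falls off the work surface, if the arm or the gripper's body presses on something with over 40 N, if the wrist force passes 120 N, or if a joint passes its speed limit or range.

## Working session

There is one attempt and no reset: what is moved stays moved. The work goes in short steps, Python scripts to look and compute and a tool call to move; the robot and the scene stay as the last step left them, time stands still between calls to the robot, and variables do not carry over. Pictures are saved under pics/ and viewed, at most 13 in all, crops included, and the job is handed in when it is done.

Besides the shell and the picture viewer there is one more tool, called after "Emit:" in YAML: its name, and indented under it one key for each argument. send_rows: Moves the arm, as the interface text tells. Its arguments: {"type":"object","properties":{"rows":{"type":"string"},"grip_force":{"type":"number"}},"required":["rows"]}

```bash
mkdir -p pics; cat > h.py <<'E'
import numpy as np, cv2
from plant import ctrl
def world(pic,p):
    E=np.array(pic["extrinsics"]); return E[:3,:3].T@(np.array(p)-E[:3,3])
def px(pic,w):
    E=np.array(pic["extrinsics"]); c=E[:3,:3]@np.array(w)+E[:3,3]
    return np.round([pic["fx"]*c[0]/c[2]+pic["cx"],pic["fy"]*c[1]/c[2]+pic["cy"]],1)
def ray(pic,uv):
    E=np.array(pic["extrinsics"]);R=E[:3,:3]
    d=R.T@np.array([(uv[0]-pic["cx"])/pic["fx"],(uv[1]-pic["cy"])/pic["fy"],1]); return -R.T@E[:3,3],d/np.linalg.norm(d)
def onz(pic,uv,z):
    o,d=ray(pic,uv); return o+d*(z-o[2])/d[2]
def tri(rs):
    A=np.zeros((3,3));b=np.zeros(3)
    for o,d in rs:
        M=np.eye(3)-np.outer(d,d);A+=M;b+=M@o
    return np.linalg.solve(A,b)
def save(pic,n): cv2.imwrite(f"pics/{n}.png",cv2.cvtColor(pic["color"],cv2.COLOR_RGB2BGR))
E
cat > a.py <<'E'
from h import *
np.set_printoptions(precision=4,suppress=True)
names="balance on_key_top tare_key_top jar jar_mouth red_cap white_cap brown_bottle amber_bottle stock_jar mortar cal_weight".split()
for c in ["scene","top"]:
    p=ctrl.read_camera(c); save(p,c+"0")
    for n in names:
        r=ctrl.look_for(p,n)[:2]
        print(c,n,[(round(q["p"],2),world(p,q["position"]),px(p,world(p,q["position"]))) for q in r])
s=ctrl.get_state();print(s["eef_pos"],s["tcp_rot"],s["time"],s["opening"],ctrl.nose_length)
E
python3 a.py
```

```text
scene balance [(0.6, array([0.611 , 0.0907, 0.0613]), array([325.7, 243.9]))]
scene on_key_top [(0.41, array([0.5544, 0.3074, 0.002 ]), array([399.9, 285.4]))]
scene tare_key_top []
scene jar [(0.71, array([0.6558, 0.0617, 0.1217]), array([306. , 239.2])), (0.5, array([0.6285, 0.4715, 0.0489]), array([442.2, 343.9]))]
scene jar_mouth [(0.59, array([0.6573, 0.0607, 0.1234]), array([305.4, 239.1]))]
scene red_cap [(0.71, array([ 0.4186, -0.2827,  0.0245]), array([277.1, 143.1]))]
scene white_cap [(0.56, array([ 0.595 , -0.2958,  0.0294]), array([235.4, 173.1]))]
scene brown_bottle [(0.76, array([0.7375, 0.3628, 0.0807]), array([380.4, 346.7]))]
scene amber_bottle [(0.64, array([ 0.4598, -0.4993,  0.0602]), array([221.9, 112. ]))]
scene stock_jar [(0.89, array([0.4772, 0.4114, 0.077 ]), array([455.6, 278.4]))]
scene mortar [(0.78, array([0.627 , 0.4742, 0.046 ]), array([443.2, 344.4]))]
scene cal_weight [(0.57, array([0.3566, 0.3384, 0.0361]), array([450.6, 236.6])), (0.46, array([0.6281, 0.4728, 0.0484]), array([442.7, 344.2]))]
top balance []
top on_key_top []
top tare_key_top []
top 
[... 356 characters left out ...]

top white_cap [(0.84, array([ 0.5845, -0.2978,  0.0259]), array([406.3, 186. ]))]
top brown_bottle [(0.61, array([0.7151, 0.3438, 0.0745]), array([197.5, 142.9])), (0.48, array([0.6391, 0.0498, 0.1301]), array([293. , 163.7]))]
top amber_bottle [(0.5, array([ 0.4529, -0.5097,  0.0695]), array([480.8, 227.3]))]
top stock_jar [(0.63, array([0.4616, 0.3999, 0.0777]), array([176.8, 226.1])), (0.63, array([ 0.5455,  0.3056, -0.0001]), array([214. , 200.5]))]
top mortar [(0.64, array([0.632 , 0.4775, 0.043 ]), array([156.2, 171.7]))]
top cal_weight [(0.5, array([0.5444, 0.3058, 0.0015]), array([213.9, 200.8]))]
[ 0.2294 -0.6348  0.2533] [ 0.985   0.1725 -0.     -0.    ] 1.3 0.99950763653435 0.022
```

```bash
python3 -c "
import cv2
a=cv2.imread('pics/top0.png')[110:270,160:440];b=cv2.imread('pics/scene0.png')[120:320,220:480]
cv2.imwrite('pics/top1.png',cv2.resize(a,None,fx=2.8,fy=2.8,interpolation=cv2.INTER_CUBIC));cv2.imwrite('pics/sc1.png',cv2.resize(b,None,fx=3,fy=3,interpolation=cv2.INTER_CUBIC))"
```

```text
(no output)
```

View pics/top1.png

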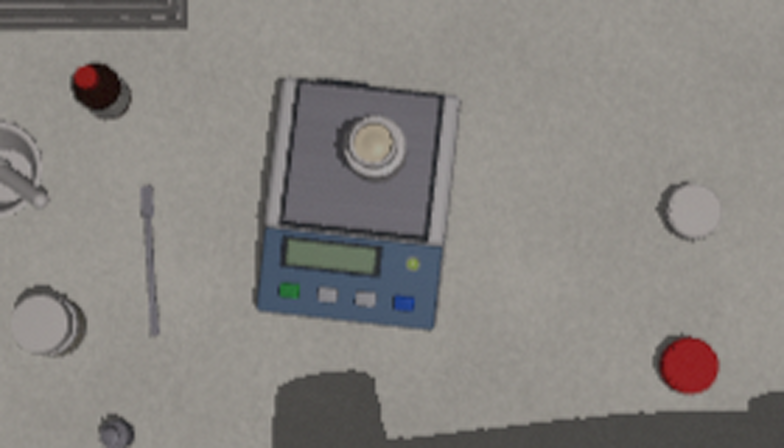

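View pics/sc1.png

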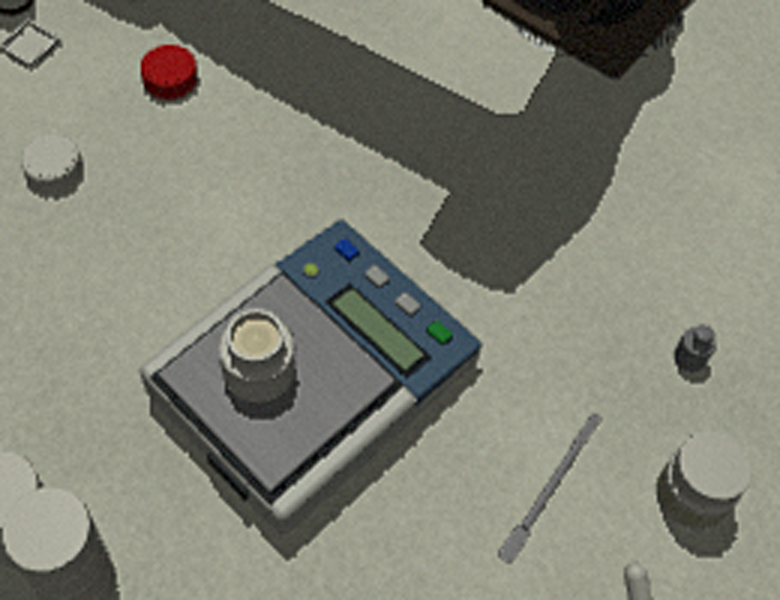

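The top view shows the balance with the green key at crop (289,291) and the blue at (403,303), the jar on the pan at (373,145), and the red cap at (690,365). The scene view agrees: green (440,332), blue (347,249), red cap (170,70). I'll triangulate from colour blobs.

```bash
cat > b.py <<'E'
from h import *
np.set_printoptions(precision=4,suppress=True)
P={c:ctrl.read_camera(c) for c in ["top","scene"]}
def blob(p,lo,hi,near,r):
    h=cv2.cvtColor(p["color"],cv2.COLOR_RGB2HSV); m=cv2.inRange(h,lo,hi)
    k=np.zeros_like(m);cv2.circle(k,[int(v) for v in near],r,255,-1);m&=k
    v,u=np.nonzero(m);return np.array([u.mean(),v.mean()]),len(u)
near={"g":{"top":(263,214),"scene":(367,231)},"b":{"top":(304,218),"scene":(336,203)},"r":{"top":(406,240),"scene":(277,143)}}
rng={"g":((50,130,40),(75,255,255)),"b":((108,150,90),(130,255,255)),"r":((0,150,60),(6,255,255))}
for k in "gb":
    B={c:blob(P[c],*rng[k],near[k][c],9) for c in P}
    w=tri([ray(P[c],B[c][0]) for c in P]);print(k,B,w,[px(P[c],w) for c in P],onz(P["top"],B["top"][0],w[2]))
B=blob(P["top"],*rng["r"],near["r"]["top"],20);print("red top",B,onz(P["top"],B[0],.025),onz(P["top"],B[0],.02))
print("mouth top",onz(P["top"],(160+373.5/2.8,110+145/2.8),.138), onz(P["scene"],(220+256/3,120+337/3),.138))
E
python3 b.py
```

```text
g {'top': (array([262.9032, 213.2581]), 31), 'scene': (array([365.8947, 230.2895]), 38)} [0.5005 0.146  0.0477] [array([262.8, 213.3]), array([365.8, 230.3])] [0.5007 0.1458 0.0477]
b {'top': (array([304.0882, 217.9412]), 34), 'scene': (array([335.25  , 202.1786]), 28)} [0.4851 0.0206 0.0489] [array([303.9, 218.1]), array([335. , 202.2])] [0.4855 0.02   0.0489]
red top (array([405.2368, 240.9474]), 114) [ 0.4144 -0.2901  0.025 ] [ 0.4145 -0.291   0.02  ]
mouth top [0.6435 0.0482 0.138 ] [0.6479 0.0531 0.138 ]
```

```bash
cat > mv.py <<'E'
# usage: mv.py x y z yaw : shift in tool axes (mm) and turn (deg) from measured pose
import sys; from h import *
from scipy.spatial.transform import Rotation as R
def go(x,y,z,yaw):
    s=ctrl.get_state();Q=R.from_quat(s["tcp_rot"])
    T=R.from_matrix(np.array([[np.cos(yaw),np.sin(yaw),0],[np.sin(yaw),-np.cos(yaw),0],[0,0,-1]]))
    print("turn",np.round((Q.inv()*T).as_rotvec(degrees=True),2),"shift",np.round(Q.inv().apply(np.array([x,y,z])-s["eef_pos"])*1000,1),"at",np.round(s["eef_pos"],4),"t",s["time"],"F",np.round(s["contact_force"],2),"q",np.round(s["qpos"],2))
if __name__=="__main__": go(*map(float,sys.argv[1:]))
E
python3 mv.py .45 -.29 .26 -.122
```

```text
turn [-0.   -0.   26.86] shift [ 324.6 -249.3   -6.7] at [ 0.2294 -0.6348  0.2533] t 1.4 F [-0.16  1.02  0.12] q [-1.37  0.29  1.58  0.    1.28 -0.15]
```

Units first: shifts go in shares of 600 mm and turns go in shares of 120 degrees. So 325 mm is 0.5417, -249 mm is -0.415, 26.86 degrees is 0.2238.

Emit:
send_rows:
  rows: "0 0 0.0333 0.0667 -0.0517 -0.0017 -1; 0 0 0.1 0.1433 -0.11 -0.0033 -1; 0 0 0.1667 0.2233 -0.1717 -0.005 -1; 0 0 0.2238 0.3033 -0.2333 -0.0067 -1; 0 0 0.2238 0.3833 -0.295 -0.0083 -1; 0 0 0.2238 0.4633 -0.3567 -0.01 -1; 0 0 0.2238 0.5417 -0.415 -0.0117 -1; 0 0 0.2238 0.5417 -0.415 -0.0117 -1"

```text
time: 2.4
eef_pos: [0.4521, -0.287, 0.2607]
tcp_rot: [0.998, -0.058, 0.0, -0.0]
contact_force: [-0.2, -0.3, 0.0]
opening: 0.0
finger_force: 0.0
```

```bash
cat > w.py <<'E'
import sys; from h import *
np.set_printoptions(precision=4,suppress=True)
p=ctrl.read_camera("wrist"); save(p,sys.argv[1])
s=ctrl.get_state();print(s["eef_pos"],s["time"],"cam",-np.array(p["extrinsics"])[:3,:3].T@np.array(p["extrinsics"])[:3,3])
for n in sys.argv[2:]:
    for q in ctrl.look_for(p,n)[:2]: 
        w=world(p,q["position"]);print(n,round(q["p"],2),w,px(p,w))
E
python3 w.py w1 red_cap; python3 mv.py .4925 .146 .15 -.122
```

```text
[ 0.4513 -0.2887  0.2606] 2.45 cam [ 0.5347 -0.2964  0.3808]
red_cap 0.89 [ 0.4179 -0.2943  0.0276] [329.1 196. ]
turn [ 0.04 -0.    0.1 ] shift [ -10.8 -437.8  110.2] at [ 0.4507 -0.2899  0.2605] t 2.5 F [-0.5  -0.81  0.6 ] q [-0.76 -0.03  1.91 -0.    1.26  0.93]
```

View pics/w1.png

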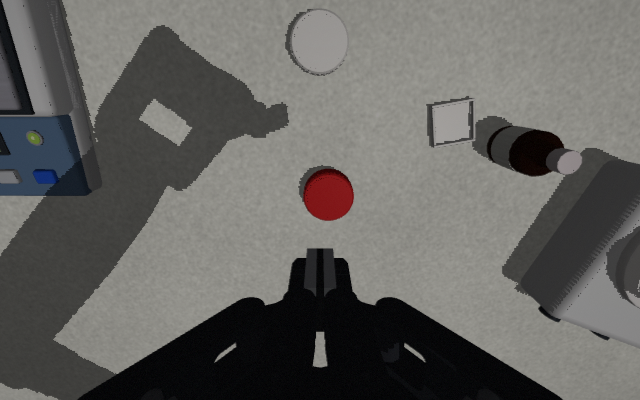

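Scaled: -375 mm is -0.625, -323 mm is -0.5383.

Emit:
send_rows:
  rows: "0 0 0 0.0033 -0.0633 0.0083 -1; 0 0 0 0.01 -0.1583 0.02 -1; 0 0 0 0.0167 -0.2533 0.03 -1; 0 0 0 0.0233 -0.3483 0.04 -1; 0 0 0 0.03 -0.4433 0.05 -1; 0 0 0 0.0333 -0.5383 0.06 -1; 0 0 0 0.0367 -0.625 0.07 -1; 0 0 0 0.0367 -0.625 0.07 -1"

```text
time: 3.5
eef_pos: [0.518, 0.0806, 0.2177]
tcp_rot: [0.998, -0.06, -0.001, -0.0]
contact_force: [0.6, -0.0, 0.4]
opening: 0.003
finger_force: 0.0
```

```bash
cat > c.py <<'E'
import sys; from h import *
np.set_printoptions(precision=4,suppress=True)
p=ctrl.read_camera("wrist"); save(p,sys.argv[1]); h=cv2.cvtColor(p["color"],cv2.COLOR_RGB2HSV)
for k,lo,hi,z in [("g",(50,130,40),(75,255,255),.048),("b",(108,170,100),(125,255,255),.048),]:
    m=cv2.inRange(h,lo,hi);n,l,st,c=cv2.connectedComponentsWithStats(m);i=1+np.argmax(st[1:,4])
    print(k,st[i],c[i],onz(p,c[i],z),"pred",px(p,[.5005,.146,.048] if k=="g" else [.4855,.0203,.048]))
for n in ["jar_mouth","on_key_top","tare_key_top"]:
    for q in ctrl.look_for(p,n)[:1]: w=world(p,q["position"]);print(n,round(q["p"],2),w,px(p,w))
E
python3 c.py w2; python3 mv.py .5005 .146 .09 -.122
```

```text
g [247 201  23  15 322] [258.2919 207.9783] [0.5002 0.1454 0.048 ] pred [257.6 207.7]
b [372 203  22  13 262] [382.5 209. ] [0.4842 0.021  0.048 ] pred [383.1 207.7]
jar_mouth 0.96 [0.6338 0.05   0.1253] [347.   33.3]
on_key_top 0.81 [0.4979 0.1469 0.0526] [256.3 211.8]
tare_key_top 0.56 [0.4893 0.0251 0.0522] [378.9 206.2]
turn [ 0.03 -0.01 -0.14] shift [-26.1 -65.7 128.4] at [0.5182 0.0776 0.2185] t 3.7 F [-0.13  0.49  0.1 ] q [-0.04 -0.02  1.98 -0.    1.18  1.65]
```

View pics/w2.png

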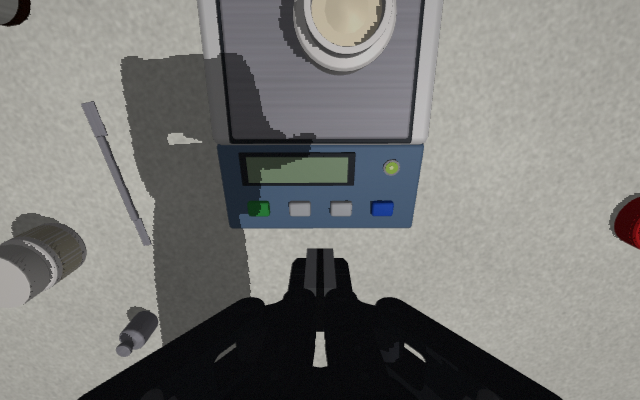

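Emit:
send_rows:
  rows: "0 0 0 -0.0133 -0.0333 0.05 -1; 0 0 0 -0.0283 -0.0717 0.125 -1; 0 0 0 -0.0433 -0.11 0.1833 -1; 0 0 0 -0.0433 -0.11 0.225 -1; 0 0 0 -0.0433 -0.11 0.225 -1; 0 0 0 -0.0433 -0.11 0.225 -1"

```text
time: 4.45
eef_pos: [0.5014, 0.147, 0.0846]
tcp_rot: [0.998, -0.062, 0.001, -0.0]
contact_force: [0.4, -0.4, -0.4]
opening: -0.002
finger_force: 0.0
```

```bash
python3 mv.py .5003 .1457 .0675 -.122
```

```text
turn [-0.02 -0.12 -0.11] shift [-1.   1.5 17.1] at [0.5014 0.147  0.0846] t 4.45 F [ 0.4  -0.35 -0.38] q [ 0.09  0.16  2.07 -0.    0.91  1.79]
```

Scaled: 16 mm is 0.0267, 1.5 mm is 0.0025.

Emit:
send_rows:
  rows: "0 0 0 -0.0017 0.0025 0.0133 -1; 0 0 0 -0.0017 0.0025 0.0233 -1; 0 0 0 -0.0017 0.0025 0.0267 -1; 0 0 0 -0.0017 0.0025 0.0267 -1"

```text
time: 4.95
eef_pos: [0.5001, 0.1464, 0.0682]
tcp_rot: [0.998, -0.061, 0.001, 0.0]
contact_force: [1.1, -3.0, 4.0]
opening: -0.0
finger_force: 1.8
```

Emit:
send_rows:
  rows: "0 0 0 0 0 0.0017 -1; 0 0 0 0 0 0.0017 -1"

```text
time: 5.2
eef_pos: [0.5002, 0.1464, 0.0679]
tcp_rot: [0.998, -0.061, 0.001, 0.0]
contact_force: [-0.2, -3.5, 8.4]
opening: 0.002
finger_force: 4.2
```

Scaled: 127 mm is 0.2117, 90 mm is 0.15.

Emit:
send_rows:
  rows: "0 0 0 0 0 -0.02 -1; 0 0 0 0 0 -0.05 -1; 0 0 0 0 0.0667 -0.0583 -1; 0 0 0 0 0.15 -0.0583 -1; 0 0 0 0.0008 0.2117 -0.05 -1; 0 0 0 0.0008 0.2117 -0.03 -1; 0 0 0 0.0008 0.2117 -0.03 -1"

```text
time: 6.08
eef_pos: [0.4829, 0.0212, 0.0834]
tcp_rot: [0.998, -0.061, -0.001, -0.0]
contact_force: [0.0, 0.1, -0.7]
opening: -0.0
finger_force: 0.0
```

```bash
python3 mv.py .485 .0205 .068 -.122
```

```text
turn [-0.04  0.17 -0.02] shift [ 2.2  0.4 15.4] at [0.4829 0.0212 0.0834] t 6.075 F [ 0.03  0.08 -0.7 ] q [-0.17  0.08  2.16  0.    0.91  1.53]
```

Scaled: 16 mm is 0.0267, 15 mm is 0.025.

Emit:
send_rows:
  rows: "0 0 0 0.0033 0.0008 0.0117 -1; 0 0 0 0.0033 0.0008 0.0217 -1; 0 0 0 0.0033 0.0008 0.025 -1; 0 0 0 0.0033 0.0008 0.0267 -1; 0 0 0 0.0033 0.0008 0.0267 -1"

```text
time: 6.7
eef_pos: [0.4865, 0.0201, 0.0688]
tcp_rot: [0.998, -0.061, 0.001, -0.0]
contact_force: [0.7, 2.4, 3.6]
opening: 0.002
finger_force: 1.5
```

Scaled: 1.5 mm is 0.0025, 1 mm is 0.0017.

Emit:
send_rows:
  rows: "0 0 0 0 0 0.0017 -1; 0 0 0 0 0 0.0025 -1; 0 0 0 0 0 0.0025 -1"

```text
time: 7.08
eef_pos: [0.4866, 0.02, 0.0679]
tcp_rot: [0.998, -0.061, 0.001, -0.0]
contact_force: [-0.8, 3.6, 8.2]
opening: 0.001
finger_force: 3.9
```

Scaled: -232 mm is -0.3867, 108 mm is 0.18.

Emit:
send_rows:
  rows: "0 0 0 0 0 -0.025 -1; 0 0 0 0 0 -0.1 -1; 0 0 0 0 0 -0.1917 -1; 0 0 0 0.0333 -0.0133 -0.275 1; 0 0 0 0.1 -0.04 -0.35 1; 0 0 0 0.1667 -0.0667 -0.3867 1; 0 0 0 0.18 -0.0717 -0.3867 1; 0 0 0 0.18 -0.0717 -0.3867 1"

```text
time: 8.07
eef_pos: [0.5973, 0.0491, 0.2971]
tcp_rot: [0.998, -0.061, -0.002, 0.0]
contact_force: [-0.8, 0.6, 0.6]
opening: 0.999
finger_force: 0.0
```

```bash
python3 w.py w3 jar_mouth jar; python3 mv.py .45 -.29 .2 -.122
```

```text
[0.5968 0.0491 0.2967] 8.125 cam [0.6805 0.0393 0.4167]
jar_mouth 0.74 [0.6504 0.0475 0.128 ] [314.5 128.3]
jar 0.94 [0.6512 0.0523 0.1301] [309.1 128.3]
turn [ 0.03  0.22 -0.02] shift [-103.9  354.4   97.6] at [0.5967 0.0491 0.297 ] t 8.225 F [ 0.5   0.62 -0.33] q [-0.09  0.09  1.72 -0.    1.33  1.61]
```

View pics/w3.png

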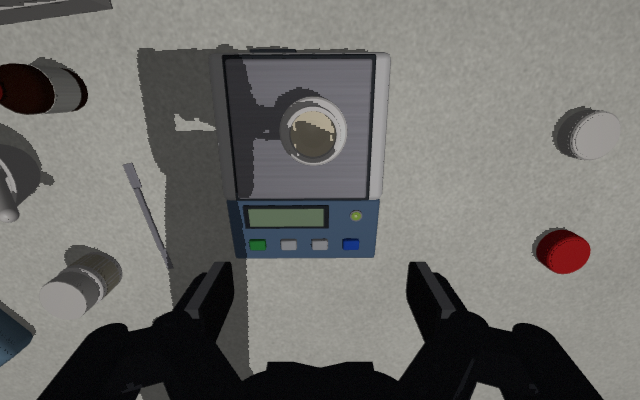

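```bash
python3 -c "
import cv2,numpy as np
a=cv2.imread('pics/w3.png')[85:175,270:360];b=cv2.imread('pics/w2.png')[0:80,280:400]
f=lambda i,h:cv2.resize(i,(int(i.shape[1]*h/i.shape[0]),h),interpolation=cv2.INTER_CUBIC)
cv2.imwrite('pics/cr.png',f(a,600)); cv2.imwrite('pics/cr2.png',f(b,520))"
```

```text
(no output)
```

View pics/cr.png

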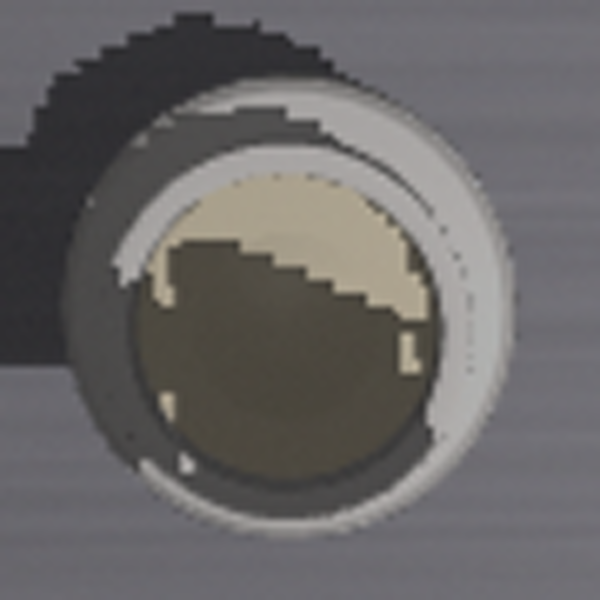

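View pics/cr2.png

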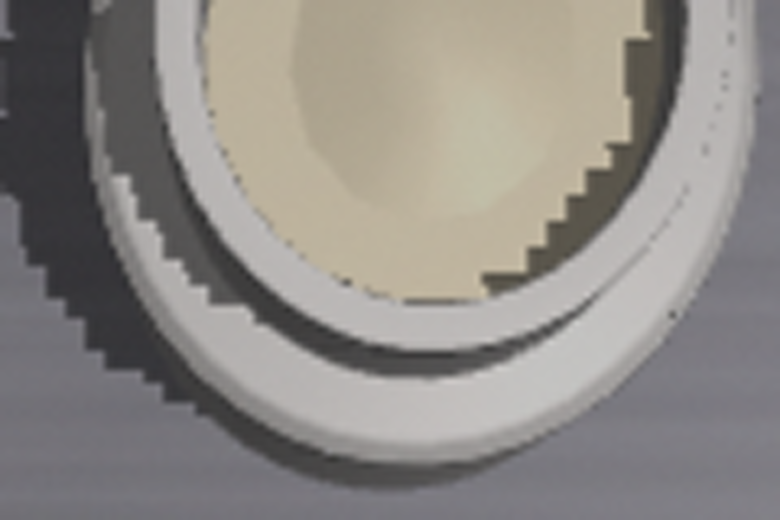

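The wrist crops show the rim well: in w3 the inner edge spans x 137–441 and the outer top edge lies at y 142; in w2 the inner edge spans x 203–688. I'll fit circles to these points with the calibration.

```bash
cat > d.py <<'E'
from h import *
from scipy.optimize import least_squares
np.set_printoptions(precision=4,suppress=True)
p=ctrl.read_camera("wrist"); s=ctrl.get_state()
E=np.array(p["extrinsics"]);R=E[:3,:3];cam=-R.T@E[:3,3];off=cam-s["eef_pos"];print(off,p["fx"])
def at(t):
    q=dict(p);e=E.copy();e[:3,3]=-R@(np.array(t)+off);q["extrinsics"]=e;return q
w3=at([.5967,.0491,.2967]);w2=at([.5182,.0780,.2182])
pts=[(w3,.021,0,137,320),(w3,.021,0,441,320),(w3,.021,0,290,173),(w3,.025,0,290,143),(w3,.025,0,116,265),(w3,.025,0,430,210),(w3,.025,0,470,320)]
pts=[(c,r,dz,270+u/6.667,85+v/6.667) for c,r,dz,u,v in pts]
p2=[(.021,203,30),(.021,688,5),(.021,425,300),(.021,280,230),(.025,157,30),(.025,425,350),(.025,735,40),(.025,255,260),(.025,645,235)]
P2=[(w2,r,0,280+u/6.5,v/6.5) for r,u,v in p2]
def res(x,P,z=None):
    out=[]
    for c,r,dz,u,v in P:
        zz=(x[2] if z is None else z)+dz
        out.append((np.hypot(*(onz(c,(u-.4,v-.4),zz)[:2]-x[:2]))-r)*1000)
    return out
for nm,P in [("w3",pts),("w2",P2)]:
    f=least_squares(lambda x:res(x,P,.14),[.645,.05]);print(nm,"z=.14",f.x,np.round(f.fun,1))
f=least_squares(lambda x:res(x,pts+P2),[.645,.05,.14],loss="soft_l1");print("all",f.x,np.round(res(f.x,pts+P2),1))
# red cap in this picture and in w1
w1=at([.4509,-.2892,.2606])
im1=cv2.cvtColor(cv2.imread("pics/w1.png"),cv2.COLOR_BGR2HSV);m=cv2.inRange(im1,(0,150,150),(179,255,255))
v,u=np.nonzero(m);k=(abs(u-329)<40)&(abs(v-194)<40)&((im1[v,u,0]<8)|(im1[v,u,0]>172));u=u[k];v=v[k]
print("cap blob",u.min(),u.max(),v.min(),v.max(),u.mean(),v.mean(),onz(w1,(u.mean(),v.mean()),.025),
 (onz(w1,(u.max(),v.mean()),.025)-onz(w1,(u.min(),v.mean()),.025))*1000)
for n in ["red_cap"]:
    for q in ctrl.look_for(p,n)[:1]: w=world(p,q["position"]);print(n,round(q["p"],2),w,px(p,w))
E
python3 d.py
```

```text
[ 0.0829 -0.0099  0.1193] 306.4177799788964
w3 z=.14 [0.6449 0.0494] [-0.8 -0.5  0.3  0.1 -0.4  0.  -0.7]
w2 z=.14 [0.646  0.0465] [-0.2 -0.2  0.4  0.2 -0.3  0.4 -0.  -0.6 -0.7]
all [0.6453 0.0481 0.1466] [-0.1 -2.1  0.1 -0.2  0.2 -1.2 -2.4 -1.8 -0.   0.3 -0.6 -2.   0.2  0.1
 -1.5 -0.4]Traceback (most recent call last):
  File "d.py", line 26, in <module>
    print("cap blob",u.min(),u.max(),v.min(),v.max(),u.mean(),v.mean(),onz(w1,(u.mean(),v.mean()),.025),
                     ~~~~~^^
    return umr_minimum(a, axis, None, out, keepdims, initial, where)
ValueError: zero-size array to reduction operation minimum which has no identity
```

```bash
sed -i 's/\[.5182,.0780,.2182\]/[.518,.0806,.2177]/; s/\[.4509,-.2892,.2606\]/[.4521,-.287,.2607]/; s/(0,150,150),(179/(0,130,50),(179/' d.py; python3 d.py; python3 mv.py .45 -.29 .2 -.122
```

```text
[ 0.0827 -0.0099  0.1193] 306.4177799788964
w3 z=.14 [0.645  0.0494] [-0.8 -0.5  0.3  0.1 -0.4  0.  -0.7]
w2 z=.14 [0.6458 0.0492] [-0.3 -0.3  0.4  0.2 -0.3  0.4 -0.1 -0.6 -0.7]
all [0.6455 0.0492 0.139 ] [-0.6 -0.7 -0.2 -0.5 -0.4 -0.4 -0.8 -0.2 -0.  -0.1 -0.2 -0.3 -0.   0.1
 -1.  -0.9]
cap blob 303 353 169 219 328.24045407636737 195.30701754385964 [ 0.4169 -0.2931  0.025 ] [ -7.4207 -60.5669   0.    ]
red_cap 0.88 [ 0.4198 -0.286   0.0265] [565.8 254.3]
turn [ 0.01  0.08 -0.02] shift [-104.8  354.6   98.4] at [0.5974 0.0492 0.2982] t 8.375 F [ 0.14 -0.34 -0.42] q [-0.09  0.09  1.72 -0.    1.33  1.61]
```

Scaled: 358 mm is 0.5967, 168 mm is 0.28.

Emit:
send_rows:
  rows: "0 0 0 -0.02 0.055 0.0133 1; 0 0 0 -0.0533 0.1467 0.0333 1; 0 0 0 -0.0867 0.24 0.0667 1; 0 0 0 -0.12 0.3317 0.1 1; 0 0 0 -0.1533 0.4233 0.1417 1; 0 0 0 -0.185 0.51 0.1917 1; 0 0 0 -0.2083 0.575 0.25 1; 0 0 0 -0.2167 0.5967 0.28 1"

```text
time: 9.38
eef_pos: [0.4237, -0.2911, 0.1289]
tcp_rot: [0.998, -0.063, -0.001, -0.001]
contact_force: [0.2, 1.0, 0.7]
opening: 0.997
finger_force: 0.0
```

Emit:
send_rows:
  rows: "0 0 0 0 0 0 1; 0 0 0 0 0 0 1"

```text
time: 9.62
eef_pos: [0.4268, -0.2897, 0.132]
tcp_rot: [0.998, -0.06, 0.001, 0.0]
contact_force: [0.3, -0.4, 0.0]
opening: 0.998
finger_force: 0.0
```

```bash
cat > e.py <<'E'
import sys; from h import *
np.set_printoptions(precision=4,suppress=True)
s=ctrl.get_state();p=ctrl.read_camera("wrist"); save(p,sys.argv[1]); z=float(sys.argv[2]); print(s["eef_pos"])
h=cv2.cvtColor(p["color"],cv2.COLOR_RGB2HSV);m=cv2.inRange(h,(0,130,40),(6,255,255))|cv2.inRange(h,(172,130,40),(179,255,255))
n,l,st,c=cv2.connectedComponentsWithStats(m);i=1+np.argmax(st[1:,4]);m=(l==i).astype(np.uint8);print(st[i])
# fit cap silhouette: circles r=.031 at top (z) and base (z-.025): match projected hull mask
from scipy.optimize import minimize
a=np.linspace(0,2*np.pi,60)
def model(x):
    P=np.array([px2([x[0]+.031*np.cos(t),x[1]+.031*np.sin(t),zz]) for zz in (z,z-.025) for t in a])
    k=np.zeros((400*4,640*4),np.uint8);cv2.fillConvexPoly(k,cv2.convexHull(((P+.5)*4).astype(np.int32)),1);return k
E_=np.array(p["extrinsics"])
def px2(w):
    q=E_[:3,:3]@np.array(w)+E_[:3,3];return [p["fx"]*q[0]/q[2]+p["cx"],p["fy"]*q[1]/q[2]+p["cy"]]
M=cv2.resize(m,None,fx=4,fy=4,interpolation=cv2.INTER_NEAREST)
x0=onz(p,c[i],z-.005)[:2]
f=minimize(lambda x:float((model(x)!=M).sum()),x0,method="Nelder-Mead",options=dict(initial_simplex=[x0,x0+[.005,0],x0+[0,.005]],xatol=2e-4,fatol=5))
print("centre",f.x,"mismatch",f.fun/M.sum(), "rel tcp",f.x-s["eef_pos"][:2])
E
python3 e.py w4 .025; python3 mv.py .415 -.291 .022 -.122
```

```text
[ 0.4268 -0.2897  0.132 ]
[ 287  175   77   78 4671]
centre [ 0.4159 -0.2927] mismatch 0.04384767715692571 rel tcp [-0.011 -0.003]
turn [ 0.08 -0.12  0.1 ] shift [-12.1   2.6 110.3] at [ 0.4271 -0.2897  0.1323] t 9.675 F [ 0.11 -0.09  0.51] q [-0.79  0.07  2.06  0.    1.01  0.9 ]
```

View pics/w4.png

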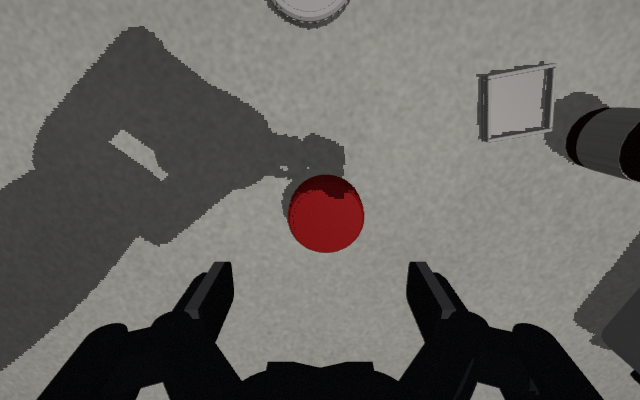

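Emit:
send_rows:
  rows: "0 0 0 -0.0083 0.0033 0.05 1; 0 0 0 -0.0183 0.0072 0.125 1; 0 0 0 -0.0183 0.0072 0.1633 1; 0 0 0 -0.0183 0.0072 0.18 1; 0 0 0 -0.0183 0.0072 0.1833 1; 0 0 0 -0.0183 0.0072 0.1833 1"

```text
time: 10.42
eef_pos: [0.4154, -0.2936, 0.0221]
tcp_rot: [0.998, -0.061, 0.001, 0.001]
contact_force: [0.2, 0.1, 0.9]
opening: 1.003
finger_force: 0.0
```

```bash
python3 mv.py .416 -.2927 .021 -.122
```

```text
turn [ 0.09 -0.11  0.04] shift [ 0.5 -1.   1.1] at [ 0.4154 -0.2936  0.0221] t 10.425 F [0.24 0.09 0.93] q [-0.81  0.25  2.11  0.    0.78  0.88]
```

Scaled: -1 mm is -0.0017, 0.5 mm is 0.0008.

Emit:
send_rows:
  rows: "0 0 0 0.0008 -0.0017 0 0.6; 0 0 0 0.0008 -0.0017 0 0.6; 0 0 0 0.0008 -0.0017 0 0.5; 0 0 0 0.0008 -0.0017 0 -1; 0 0 0 0.0008 -0.0017 0 -1; 0 0 0 0.0008 -0.0017 0 -1; 0 0 0 0.0008 -0.0017 0 -1; 0 0 0 0.0008 -0.0017 0 -1"
  grip_force: 35

```text
time: 11.42
eef_pos: [0.4153, -0.2925, 0.0214]
tcp_rot: [0.998, -0.061, 0.0, 0.0]
contact_force: [-0.5, 0.5, 5.8]
opening: 0.711
finger_force: 38.6
```

Scaled: -200 mm is -0.3333, -190 mm is -0.3167.

Emit:
send_rows:
  rows: "0 0 0 0 0 -0.0133 -1; 0 0 0 0 0 -0.05 -1; 0 0 0 0 0 -0.1083 -1; 0 0 0 0.0167 -0.0333 -0.175 -1; 0 0 0 0.0467 -0.0917 -0.2333 -1; 0 0 0 0.0833 -0.165 -0.2833 -1; 0 0 0 0.1233 -0.2417 -0.3167 -1; 0 0 0 0.1617 -0.3167 -0.3333 -1"

```text
time: 12.42
eef_pos: [0.5353, -0.114, 0.2223]
tcp_rot: [0.998, -0.061, 0.001, 0.0]
contact_force: [0.4, 0.2, -0.9]
opening: 0.712
finger_force: 38.3
```

Scaled: -177 mm is -0.295, -174 mm is -0.29.

Emit:
send_rows:
  rows: "0 0 0 0.0367 -0.0733 0 -1; 0 0 0 0.0733 -0.1467 0 -1; 0 0 0 0.1067 -0.2117 0 -1; 0 0 0 0.1333 -0.2633 0 -1; 0 0 0 0.1467 -0.29 0 -1; 0 0 0 0.15 -0.295 0 -1; 0 0 0 0.15 -0.295 0 -1"

```text
time: 13.3
eef_pos: [0.6448, 0.0486, 0.2206]
tcp_rot: [0.998, -0.061, -0.0, 0.0]
contact_force: [-0.4, 0.2, -0.4]
opening: 0.715
finger_force: 38.2
```

```bash
python3 e.py w5 .2246; python3 mv.py .645 .0494 .19 -.122
```

```text
[0.6448 0.0486 0.2206]
[  253   207   135   135 14265]
centre [0.6456 0.0487] mismatch 0.06640378548895899 rel tcp [0.0008 0.0001]
turn [ 0.02  0.04 -0.06] shift [ 0.1 -1.1 30.7] at [0.6448 0.0484 0.2207] t 13.35 F [-0.65  1.18 -1.83] q [-0.08  0.25  1.68 -0.    1.21  1.61]
```

View pics/w5.png

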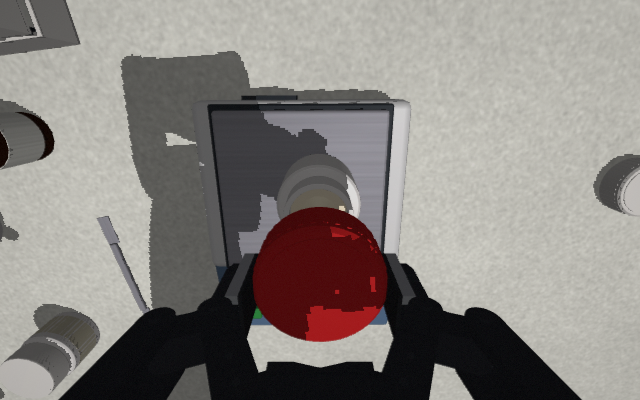

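Scaled: 54 mm is 0.09, 51 mm is 0.085.

Emit:
send_rows:
  rows: "0 0 0 0 -0.0012 0.025 -1; 0 0 0 0 -0.0012 0.0633 -1; 0 0 0 0 -0.0012 0.085 -1; 0 0 0 0 -0.0012 0.09 -1; 0 0 0 0 -0.0012 0.09 -1; 0 0 0 0 -0.0012 0.09 -1"

```text
time: 14.1
eef_pos: [0.646, 0.05, 0.1679]
tcp_rot: [0.998, -0.061, 0.001, 0.0]
contact_force: [0.5, -0.1, -0.2]
opening: 0.713
finger_force: 38.3
```

```bash
python3 mv.py .6447 .0492 .1434 -.122; python3 - <<'E'
from h import *
for c in ["top","scene"]:
    p=ctrl.read_camera(c); save(p,c+"9")
E
python3 -c "
import cv2,numpy as np
a=cv2.imread('pics/scene9.png')[190:270,260:360];cv2.imwrite('pics/sc9.png',cv2.resize(a,None,fx=7,fy=7,interpolation=cv2.INTER_CUBIC))"
```

```text
turn [-0.01 -0.11 -0.  ] shift [-1.2  0.9 24.5] at [0.646  0.05   0.1679] t 14.1 F [ 0.46 -0.08 -0.15] q [-0.08  0.3   1.72  0.    1.12  1.61]
```

View pics/sc9.png

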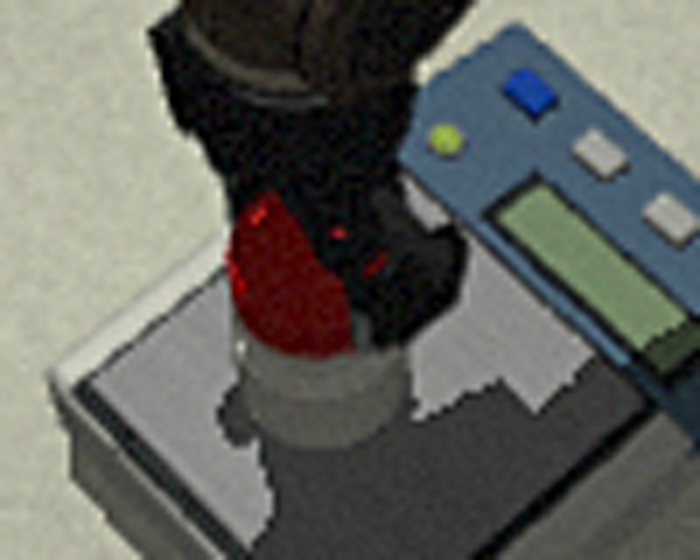

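Scaled: 13 mm is 0.0217, 11 mm is 0.0183.

Emit:
send_rows:
  rows: "0 0 0 -0.0017 0.0012 0 -1; 0 0 0 -0.0017 0.0012 0.0067 -1; 0 0 0 -0.0017 0.0012 0.0133 -1; 0 0 0 -0.0017 0.0012 0.0183 -1; 0 0 0 -0.0017 0.0012 0.0217 -1; 0 0 0 -0.0017 0.0012 0.0217 -1"

```text
time: 14.95
eef_pos: [0.6441, 0.0495, 0.1535]
tcp_rot: [0.998, -0.061, -0.0, -0.0]
contact_force: [-0.4, 0.9, -1.5]
opening: 0.714
finger_force: 38.3
```

Scaled: 6 mm is 0.01, 1.5 mm is 0.0025.

Emit:
send_rows:
  rows: "0 0 0 0.0008 0 0.0025 -1; 0 0 0 0.0008 0 0.005 -1; 0 0 0 0.0008 0 0.0075 -1; 0 0 0 0.0008 0 0.01 -1; 0 0 0 0.0008 0 0.01 -1"

```text
time: 15.58
eef_pos: [0.6448, 0.0494, 0.1478]
tcp_rot: [0.998, -0.061, 0.0, 0.0]
contact_force: [-0.4, -0.9, -0.2]
opening: 0.711
finger_force: 38.4
```

Scaled: 3 mm is 0.005, 2 mm is 0.0033.

Emit:
send_rows:
  rows: "0 0 0 0 0 0.0017 -1; 0 0 0 0 0 0.0033 -1; 0 0 0 0 0 0.005 -1; 0 0 0 0 0 0.005 -1"

```text
time: 16.08
eef_pos: [0.6443, 0.0494, 0.1442]
tcp_rot: [0.998, -0.061, -0.001, 0.0]
contact_force: [-0.0, 0.2, -0.8]
opening: 0.715
finger_force: 38.3
```

Emit:
send_rows:
  rows: "0 0 0 0 0 0.0012 -1; 0 0 0 0 0 0.0023 -1; 0 0 0 0 0 0.0033 -1; 0 0 0 0 0 0.0033 -1"

```text
time: 16.58
eef_pos: [0.6447, 0.0494, 0.1435]
tcp_rot: [0.998, -0.061, -0.0, 0.0]
contact_force: [-3.3, 0.3, 4.1]
opening: 0.711
finger_force: 38.7
```

Scaled: 1.5 mm is 0.0025, 0.8 mm is 0.0013.

Emit:
send_rows:
  rows: "0 0 0 0 0 0.0013 -1; 0 0 0 0 0 0.0025 -1; 0 0 0 0 0 0.0025 -1"

```text
time: 16.95
eef_pos: [0.6449, 0.0494, 0.1435]
tcp_rot: [0.998, -0.061, -0.0, 0.0]
contact_force: [-5.4, 1.2, 9.8]
opening: 0.71
finger_force: 39.3
```

Scaled: -85 mm is -0.1417, -65 mm is -0.1083.

Emit:
send_rows:
  rows: "0 0 0 0 0 -0.0033 -1; 0 0 0 0 0 -0.0083 -1; 0 0 0 0 0 -0.0167 -1; 0 0 0 0 0 -0.0283 -1; 0 0 0 0 0 -0.0467 -1; 0 0 0 0 0 -0.075 -1; 0 0 0 0 0 -0.1083 -1; 0 0 0 0 0 -0.1417 -1"

```text
time: 17.95
eef_pos: [0.645, 0.0494, 0.2285]
tcp_rot: [0.998, -0.061, 0.001, 0.0]
contact_force: [0.3, 0.3, -1.4]
opening: 0.712
finger_force: 38.3
```

Scaled: -35 mm is -0.0583, -30 mm is -0.05.

Emit:
send_rows:
  rows: "0 0 0 0 0 -0.03 -1; 0 0 0 0 0 -0.05 -1; 0 0 0 0 0 -0.0583 -1; 0 0 0 0 0 -0.0583 -1; 0 0 0 0 0 -0.0583 -1"

```text
time: 18.58
eef_pos: [0.6443, 0.0495, 0.2602]
tcp_rot: [0.998, -0.061, -0.001, -0.0]
contact_force: [-0.2, -0.0, -0.8]
opening: 0.712
finger_force: 38.3
```

```bash
python3 - <<'E'
from h import *
s=ctrl.get_state();np.set_printoptions(precision=4,suppress=True);print(s["eef_pos"],s["contact_force"],s["finger_force"],s["time"])
C=[]
for c,w in [("wrist",.055),("scene",.05),("top",.05)]:
    p=ctrl.read_camera(c); save(p,c+"F")
    r=ctrl.look_for(p,"seal")[:1]; print(c,[(q["p"],world(p,q["position"])) for q in r])
    u,v=px(p,[.645,.049,.14]).astype(int);h=55 if c=="wrist" else 40
    a=p["color"][max(v-h,0):v+h,max(u-h,0):u+h];C.append(cv2.resize(a,(260,260),interpolation=cv2.INTER_CUBIC))
cv2.imwrite("pics/F.png",cv2.cvtColor(np.hstack(C),cv2.COLOR_RGB2BGR))
E
```

```text
[0.6443 0.0495 0.2602] [-0.2341 -0.0073 -0.7723] 38.301195719031966 18.575
wrist [(0.97, array([0.6463, 0.0467, 0.1436]))]
scene [(0.74, array([0.6497, 0.0508, 0.145 ]))]
top []
```

View pics/F.png

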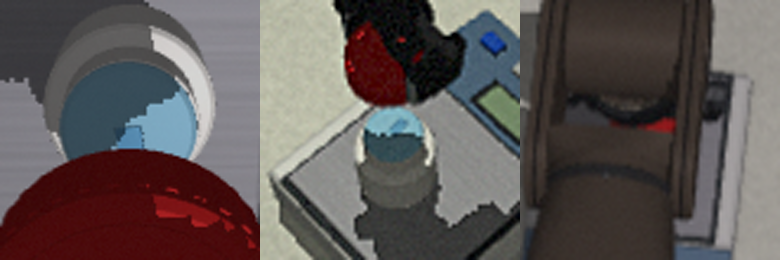

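The seal sits level in the jar mouth with its top at z≈0.144 m, as expected. The cap is held level, its lower edge about 10 cm above the rim.

```bash
python3 -c "
from plant import ctrl
print(ctrl.sign_off())"
```

```text
the job is handed in; nothing more can be done
None
```

The job is handed in: I pressed and released ON, then TARE, pressed the red cap fully home and lifted it off alone, leaving the seal in the jar mouth and the cap held level about 10 cm above the jar, at about 19 s of the 61 s allowed.

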